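# File a price card in the lever arch file

### The arm

A 6-joint arm with a two-finger parallel gripper is mounted at the origin on the work surface. World frame = base frame: x ahead of the robot, y to its left, z up, the work surface at z = 0. Lengths are in mm, angles in rad, forces in N, time in s.
With the tool pointing down it reaches from about 400 to 925 mm from the base axis. Payload 12.5 kg.
Tool frame: the origin (TCP) lies between the finger pads; the fingertips stand 25 mm ahead of it and the grasp point (between the pads) lies 6 mm ahead of it; z points along the fingers, y is the line along which they close (so a half turn about z gives the same grasp; the last joint's range is limited). The gripper opens to 95 mm and grips with 3 to 60 N. Pads are 20 mm wide; open, the fingers measure 119 mm over their backs; the gripper's body (75 mm by 180 mm) begins 59 mm behind the grasp point.
Start: joints at [-0.106, 0.491, 1.559, -0, 1.092, -0.106], TCP at [625.015, 0.021, 239.661] pointing down, gripper open.
Joint ranges: [-3.1, 3.1], [-0.84, 2.19], [0.05, 2.79], [-1.13, 4.28], [0.06, 2.93], [-2.69, 2.69]. Speed limits (rad/s): [2.22, 2.22, 2.79, 3.14, 3.14, 3.14].

### API

Orientations are given as [roll, pitch, yaw] about the fixed x, y, z axes, in that order (R = Rz(yaw) Ry(pitch) Rx(roll)).
In Python, from cell import state, read_camera, job_done, cut_out gives the robot as it stands. The module is installed in compiled form; this text tells all that it offers.
- The arm moves only by the tool jog_arm, never from a script. Its argument "motion" is a list of rows, each a list of 2 entries, a list of its own where there are three numbers: the shift along the tool's x, y, z in mm, then the turn about the tool's z in rad. A call has 1 to 5 rows; each row is the pose to reach, as a shift and turn from the pose commanded when the call began, along the tool's axes at that moment; what a row does not reach only later rows make up. A row lasts 1/10 s, in which the tool goes at most 50 mm and 8.59 degrees, less where a joint would pass 70% of its speed; a pose out of reach is approached as far as the arm can. A call with a gripper value outside its range is refused whole. "grip" is the closure, from 0 (fully open) to 1 (shut), set as the call begins (left out, the last holds). The fingers move at their own pace and stop on an object; the grip force is fixed at half the most. Time passes only in rows, so rows that repeat a pose let the fingers close. It gives the time, the measured TCP pose, the force, the opening and the grip force at its end, in the units of the state.
- state(): the state, without advancing time (a new reading comes with each control period).
- read_camera(name): name is "scene" or "side" or "wrist"; returns a dict with "img" (384x512x3 uint8, blue, green, red), "vertical_fov" (degrees; the focal length in pixels is half the picture's height over the tangent of half this angle, whatever the lens; pixels are square), "cx", "cy" (the principal point, pixels), "k1" (the pictures are not rectified: a ray, as slopes to the right and down, at radius r is drawn at 1 + k1 r^2 times it, then the intrinsics apply), "extrinsics" (4x4, takes a point from camera to world coordinates). Camera axes: x right, y up, looking along -z (the intrinsics and any distortion apply to the point x, -y, -z); pixel columns grow to the right and rows downward; lengths in mm; the calibration is good to about 2 mm. A picture is of the moment at which its call begins. There is no depth.
- job_done(): hands the job in; it is judged then, once.
Trained networks look in a picture, given as the dict that the camera call returned (one of the last four; its "shot" number tells which), for a name from the list of things; names that differ only in an ending like _2 or _b are one class to them, and where a whole thing is asked for, a point or a joint stands for the part that bears it (a point fixed in the world has none). Each returns a list of dicts, best first, with "p" (0 to 1); they miss things now and then, are a little off and sometimes report something else, mostly with a low value. They report only what shows in the picture. A call takes as long as a camera call. They do not tell look-alikes from the thing itself.
- cut_out(name, picture): "region" (384x512 bool, what is visible of it) and "box" ([left, top, right, bottom] in pixels, round what is visible of it).
The state is a dict: "t": time; "joints": joint angles; "qvel": joint speeds; "tau": joint torques, N m; "eef_pos": TCP position; "tcp_rot": TCP orientation; "ft_force": force on the tool from outside, world axes, zero at the start; "moment": the same for the moment, N m; "opening": opening from 0.0 (shut) to 1.0 (fully open); "grip_force": force on a finger pad.
Only numpy, scipy, OpenCV 4.12 (cv2) and the standard library are available. Lean on these libraries where they do the work, as an engineer would, in place of code of your own. Each camera call takes 0.05 s, during which the arm holds its last target. There are 200 camera calls.

### The job

File the loose punched price card in the lever arch file: lift the lever so that the rings spring open, slip the card's two holes over the two posts until it lies flat on the cards already filed, then press the lever fully home so that the rings shut, and hold it down with about 20 N for half a second to seat the catch, no harder. Do not drag or lift the file, leave the jar, the tin and the bowl alone, and let go at the end.

Things in the scene. Friction and masses are not known exactly. Their poses are not given: they have to be found in the camera images.
- mat: thin grey plastic mat, 350 mm (x) by 680 mm (y) by 3 mm, fixed flat on the counter; the file and the riser stand on it. Origin: centre of its underside
- file: lever arch file lying flat, front cover folded underneath: a dark board 180 (x) by 240 (y) by 8 mm, 2.3 kg, loose on the mat. Origin: centre of its underside; z up. A fixed pack of filed cards, 60 x 118 mm, top 20 mm above the underside, is centred at x -9, y -35 mm. The lever is beside the pack's +y end; between them, at x +16, y +36, stands the catch, a steel block 14 x 9 mm, 42 mm high
- file_post_left (a point): tip of the post at x +10, y +5, z 48 mm in the file's frame. The two upright steel posts are 6.4 mm in diameter with coned tips
- file_post_right (a point): tip of the post at x +10, y -75, z 48 mm in the file's frame
- file_hinge (a point): point on the hinge line of rings and lever, at x +60, y 0, z 14 mm in the file's frame; the line runs along the file's y. The two ring arches (6 mm wire, in the planes of the two posts) reach over to the post tips when shut (55 mm high); open, they stand almost upright above the hinge line, 80 mm high
- lever (a joint): lever angle: 0 = shut, fully home; 0.55 = fully open (hard stops). It turns about the hinge line, lifting towards the file's +x; the rings turn 1.6 times as far. A spring catch holds it home with about 4 N at the bar; after about 3 mm of lift at the bar it springs open by itself and stays open. Shutting takes 1 to 3 N at the bar down to 0.2 rad, up to 11 N near 0.15, and it snaps home from 0.04
- lever_bar (a point): grip point at the lever's free end, on the axis of a plain round bar 10 mm in diameter, 58 mm long, along the file's y. The lever arm joins the bar at its -y end; 25 mm of bar on each side of this point are free. From the hinge line it is at x -64, z +22 mm when shut (radius 67.7 mm); y +84 mm in the file's frame. Axes turn with the lever, parallel to the file's when shut
- card: the loose price card, white stiff plastic, 62 mm (x) by 120 mm (y) by 5 mm, 60 g, lying on a low wooden riser. Origin: centre of its underside; z up. Two 10 mm through holes at x = +19, y = +40 and -40 mm. Filed, its axes are parallel to the file's and its origin is at x = -9, y = -35, z = 20 mm in the file's frame, within the holes' play
- card_hole_left (a point): centre of the hole at y = +40 mm; goes over the post file_post_left
- card_hole_right (a point): centre of the hole at y = -40 mm; goes over the post file_post_right
- riser: fixed wooden block under the card, 40 mm (x) by 100 mm (y) by 20 mm high; the card overhangs it by about 10 mm on all sides. Origin: centre of its underside
- jar: amber glass jar, 68 mm in diameter, 95 mm high, a bystander. Origin: centre of its underside
- tin: tin, 74 mm in diameter, 75 mm high, a bystander. Origin: centre of its underside
- bowl: white bowl, 110 mm in diameter, 45 mm high, a bystander. Origin: centre of its underside
Things that resemble listed ones, but are neither listed nor needed, are in the scene too. What is meant by the card is not pink or turquoise, and is the larger of those in its own colour.

How it is judged (in metres and radians):
On the way, in this order (a step that is already met when the one before it is completed fails the run):
1. the lever is up and the rings are open (value of joint lever above 0.48 rad), for 0.2 s.
2. with the rings still open, the card is on both posts and lies on the pack (value of joint lever above 0.42 rad and z of each of card_hole_left, card_hole_right in the frame of file below 0.0235 m and horizontal distance between card_hole_left and file_post_left below 0.004 m and horizontal distance between card_hole_right and file_post_right below 0.004 m), for 0.2 s.
3. the lever is fully home and is held down so firmly that the file stands on the mat with more than 36 N (its own 23 N weight and 13 N of push) (value of joint lever below 0.03 rad and contact force between file and mat above 36 N), for 0.3 s.
At the end, for the whole second after the job is handed in: the lever is fully home (within 0.03 rad), the card lies on the pack within 3.5 mm with each hole within 4 mm of its post's axis, the file is within 30 mm of where it began, and all is at rest (value of joint lever below 0.03 rad and z of each of card_hole_left, card_hole_right in the frame of file below 0.0235 m and horizontal distance between card_hole_left and file_post_left below 0.004 m and horizontal distance between card_hole_right and file_post_right below 0.004 m and distance of file from where it was at the start of the episode below 0.03 m and linear speed of each of card, file below 0.02 m/s); the robot touches nothing.
It fails at once if the file is pressed onto the mat with more than 51 N (its own 23 N weight and 28 N of push) (contact force between file and mat above 51 N).
It fails at once if the file is dragged more than 30 mm (distance of file from where it was at the start of the episode above 0.03 m).
It fails at once if the file is tipped up by more than 0.06 rad (angle between file's own z axis and vertical above 0.06 rad).
It fails at once if the jar, the tin or the bowl is shifted more than 15 mm (distance of any of jar, tin, bowl from where it was at the start of the episode above 0.015 m).
It also fails if it takes over 64 s, if anything falls off the work surface, if the arm or the gripper's body presses on something with over 40 N, if the wrist force passes 120 N, or if a joint passes its speed limit or range.

## Working session

There is one attempt and no reset: what is moved stays moved. The work goes in short steps, Python scripts to look and compute and a tool call to move; the robot and the scene stay as the last step left them, time stands still between calls to the robot, and variables do not carry over. Pictures are saved under pics/ and viewed, at most 10 in all, crops included, and the job is handed in when it is done.

Besides the shell and the picture viewer there is one more tool, called after "Call:" as name(argument=value, ...) on one line, values as JSON. jog_arm: Moves the arm, as the interface text tells. Its arguments: {"type":"object","properties":{"motion":{"type":"array"},"grip":{"type":"number"}},"required":["motion"]}

```bash
mkdir -p pics; cat > h.py <<'E'
import numpy as np, cv2
from cell import state, read_camera, job_done, cut_out
def K(c):
    f=192/np.tan(np.radians(c["vertical_fov"])/2); return f
def ray(c,uv):
    f=K(c); d=np.array([(uv[0]-c["cx"])/f,(uv[1]-c["cy"])/f]); s=d.copy()
    for _ in range(20): s=d/(1+c["k1"]*(s@s))
    E=np.array(c["extrinsics"]); v=E[:3,:3]@np.array([s[0],-s[1],-1]); return E[:3,3],v
def at(c,uv,z):
    o,v=ray(c,uv); return o+v*(z-o[2])/v[2]
def proj(c,P):
    E=np.array(c["extrinsics"]); p=E[:3,:3].T@(np.asarray(P,float)-E[:3,3]); s=np.array([p[0],-p[1]])/-p[2]
    s=s*(1+c["k1"]*(s@s)); return s*K(c)+[c["cx"],c["cy"]]
def save(c,n): cv2.imwrite(f"pics/{n}.png",c["img"])
E
python3 - <<'E'
from h import *
a=read_camera("scene");b=read_camera("side");w=read_camera("wrist")
cv2.imwrite("pics/a.png",cv2.resize(np.hstack([a["img"],b["img"]]),(800,300)))
save(a,"scene0");save(b,"side0");save(w,"wrist0")
for c,n in((a,"scene"),(b,"side"),(w,"wrist")):
    E=np.array(c["extrinsics"]);print(n,E.round(2).tolist(),c["vertical_fov"],c["k1"],c["cx"],c["cy"])
    for t in("file","card","lever","riser","jar","tin","bowl"):
        print(t,[(round(r["p"],2),np.round(r["box"]).tolist()) for r in cut_out(t,c)][:4])
E
```

```text
scene [[0.7, -0.38, 0.6, 1327.23], [0.71, 0.35, -0.61, -706.52], [0.02, 0.85, 0.52, 751.13], [0.0, 0.0, 0.0, 1.0]] 49.257549940557695 0.0023147388392506887 255.507484224143 190.00107481909865
file [(0.9, [131.0, 211.0, 242.0, 282.0])]
card [(0.84, [332.0, 218.0, 369.0, 251.0]), (0.63, [295.0, 197.0, 318.0, 211.0]), (0.61, [250.0, 184.0, 288.0, 206.0]), (0.52, [213.0, 208.0, 241.0, 210.0])]
lever []
riser []
jar [(0.64, [294.0, 219.0, 318.0, 265.0])]
tin [(0.6, [255.0, 248.0, 288.0, 286.0])]
bowl []
side [[-0.88, 0.32, -0.36, 66.67], [-0.48, -0.57, 0.67, 969.86], [0.01, 0.76, 0.65, 941.44], [0.0, 0.0, 0.0, 1.0]] 47.83334496851639 0.010932813289629029 255.89854788943134 198.42799347927084
file [(0.89, [253.0, 145.0, 325.0, 201.0])]
card [(0.73, [186.0, 222.0, 213.0, 246.0]), (0.67, [229.0, 213.0, 264.0, 241.0]), (0.58, [268.0, 203.0, 295.0, 224.0])]
lever [(0.44, [264.0, 169.0, 281.0, 181.0])]
riser []
jar [(0.93, [183.0, 157.0, 206.0, 185.0])]
tin [(0.82, [204.0, 142.0, 228.0, 169.0])]
bowl [(0.92, [250.0, 300.0, 295.0, 342.0])]
wrist [[1.0, -0.0, 0.0, 624.21], [0.0, 0.97, 0.26, 72.22], [-0.0, -0.26, 0.97, 384.46], [0.0, 0.0, 0.0, 1.0]] 62.61342426396184 -0.07620814185487135 250.70384841106443 192.17482661409412
file [(0.58, [120.0, 211.0, 261.0, 329.0])]
card [(0.78, [95.0, 109.0, 157.0, 180.0]), (0.69, [136.0, 1.0, 203.0, 86.0]), (0.56, [397.0, 0.0, 488.0, 49.0])]
lever [(0.93, [178.0, 228.0, 238.0, 264.0]), (0.57, [116.0, 208.0, 262.0, 326.0])]
riser [(0.59, [188.0, 61.0, 193.0, 67.0]), (0.43, [42.0, 0.0, 352.0, 323.0])]
jar [(0.75, [134.0, 3.0, 200.0, 87.0]), (0.55, [365.0, 116.0, 463.0, 182.0]), (0.36, [184.0, 59.0, 192.0, 65.0])]
tin [(0.84, [356.0, 219.0, 414.0, 261.0])]
bowl []
```

View pics/scene0.png

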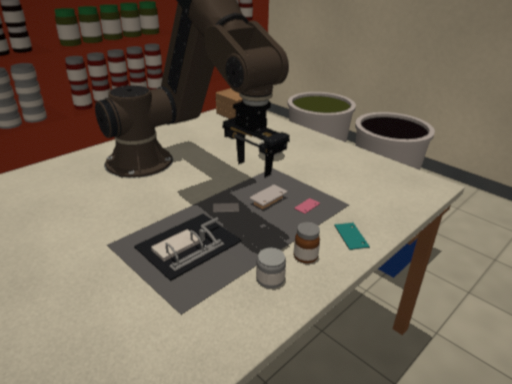

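View pics/wrist0.png

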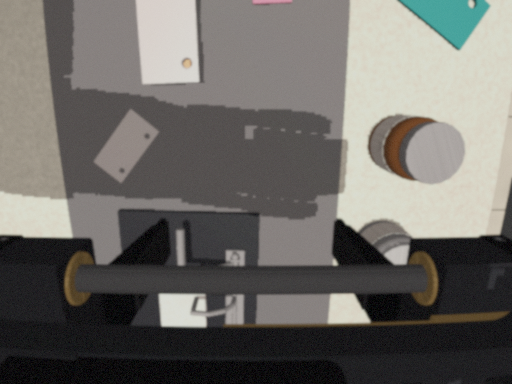

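Scene view: the file is at (185,245) with its lever at (210,232). The card candidates are:
- white on the riser, (268,197)
- small greyish-white on the mat, (227,208)
- pink, (307,206)
- turquoise, (352,236)

The white one on the riser fits: it is the larger white card and it lies on a block. I'll confirm that with a crop.

```bash
python3 - <<'E'
from h import *
a=cv2.imread("pics/scene0.png");b=cv2.imread("pics/side0.png")
A=cv2.resize(a[165:295,120:300],None,fx=4.4,fy=4.4,interpolation=cv2.INTER_CUBIC)[:,:792]
cv2.imwrite("pics/crop1.png",A)
B=cv2.resize(b[130:255,180:345],None,fx=4.7,fy=4.7,interpolation=cv2.INTER_CUBIC)
cv2.imwrite("pics/crop2.png",B)
print(state())
w=read_camera("wrist"); s=read_camera("side")
for uv in((143,84),(199,81),(187,63),(138,0)): print("card25",at(w,uv,28).round(1))
for uv in((94,160),(122,183),(159,132),(131,109)): print("small",at(w,uv,4).round(1))
for uv in((120,210),(259,213)): print("file",at(w,uv,11).round(1))
for uv in((180,230),): print("bar",at(w,uv,39).round(1))
E
```

```text
{'t': 1.2, 'joints': array([-1.05582485e-01,  4.90927794e-01,  1.55892105e+00, -2.45665891e-05,
        1.09171643e+00, -1.05571459e-01]), 'qvel': array([-1.26494291e-04,  1.96317798e-03,  7.84551119e-04, -2.01682583e-05,
       -1.57148387e-03, -2.04018419e-04]), 'tau': array([-1.02772545e-03, -6.12480140e+01, -2.58425814e+01,  6.92950934e-02,
        4.45402286e-02,  1.06579219e-05]), 'eef_pos': array([6.25001777e+02, 2.80697205e-02, 2.39636407e+02]), 'tcp_rot': array([3.14156773e+00, 2.45647157e-05, 1.57079662e+00]), 'ft_force': array([-0.01389955, -0.38842865,  0.53629684]), 'moment': array([0.02131415, 0.0414561 , 0.02568354]), 'grip_force': 0.0, 'opening': 0.9957118795342653}
card25 [506.8  98.9  28. ]
card25 [568.4 101.2  28. ]
card25 [556.  119.9  28. ]
card25 [506.6 184.3  28. ]
small [429.9  11.6   4. ]
small [462.7 -17.8   4. ]
small [514.3  45.    4. ]
small [482.4  72.4   4. ]
file [459.4 -51.1  11. ]
file [634.7 -54.7  11. ]
bar [541.1 -66.4  39. ]
```

View pics/crop1.png

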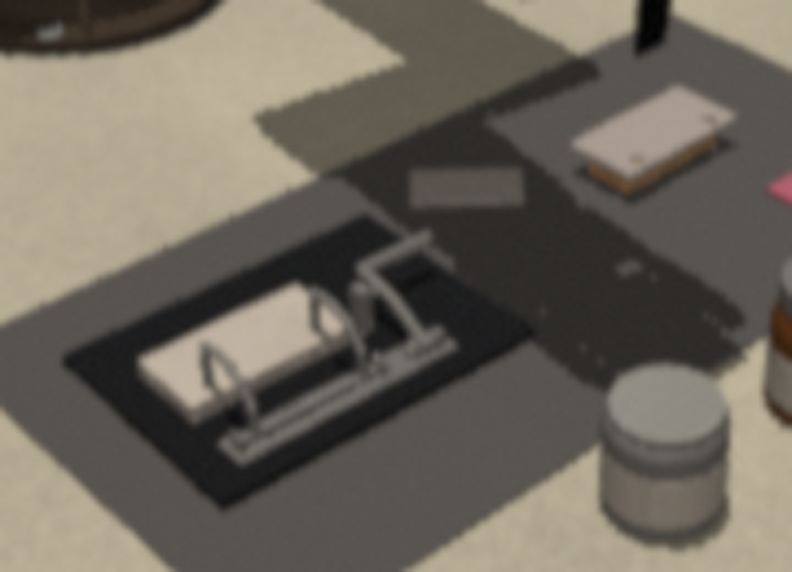

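View pics/crop2.png

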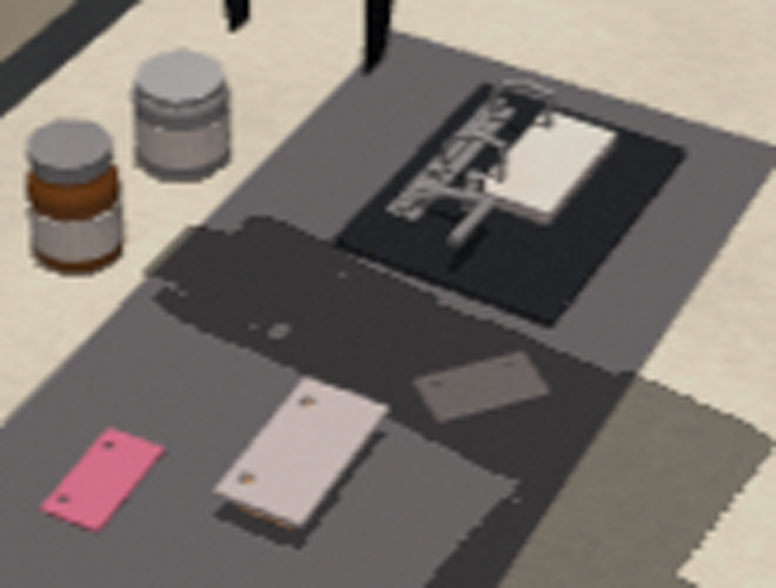

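The crops show that the white card on the riser, with two holes on its +x side, is larger than the greyish one lying on the mat, so it is the card meant. It measures 62 mm across x, centred near (537,160). The file is almost parallel to the world axes, with its centre near (547,-173). I'll move over the file for a closer look at the bar and posts.

Call:
jog_arm(motion=[[[-40,-20,0],0],[[-80,-40,0],0],[[-120,-60,10],0],[[-150,-80,20],0],[[-150,-80,20],0]], grip=0.5)

```text
t: 1.8
eef_pos: [542.8, -152.8, 218.7]
tcp_rot: [-3.14, -0.0, 1.567]
ft_force: [0.5, -0.1, 1.0]
opening: 0.636
grip_force: 0.0
```

```bash
python3 - <<'E'
from h import *
w=read_camera("wrist"); s=read_camera("side"); c=read_camera("scene")
print(state()["eef_pos"])
cv2.imwrite("pics/w1.png",cv2.resize(w["img"],(800,600),interpolation=cv2.INTER_CUBIC))
import pickle; pickle.dump((w,s,c),open("v1.pkl","wb"))
for n in("lever_bar","file_post_left","file_post_right","file_hinge","file","card_hole_left"):
  print(n,[(round(r["p"],2),np.round(r["box"]).tolist()) for r in cut_out(n,w)][:3])
E
```

```text
[ 545.3694001  -149.89395745  219.95102493]
lever_bar [(0.67, [240.0, 91.0, 311.0, 161.0]), (0.24, [459.0, 3.0, 509.0, 38.0])]
file_post_left [(0.94, [168.0, 81.0, 339.0, 266.0])]
file_post_right [(0.71, [169.0, 82.0, 339.0, 268.0])]
file_hinge [(0.93, [170.0, 83.0, 334.0, 264.0]), (0.27, [239.0, 93.0, 313.0, 162.0]), (0.26, [436.0, 98.0, 512.0, 169.0])]
file [(0.58, [168.0, 84.0, 338.0, 266.0])]
card_hole_left [(0.57, [145.0, 1.0, 210.0, 52.0])]
```

View pics/w1.png

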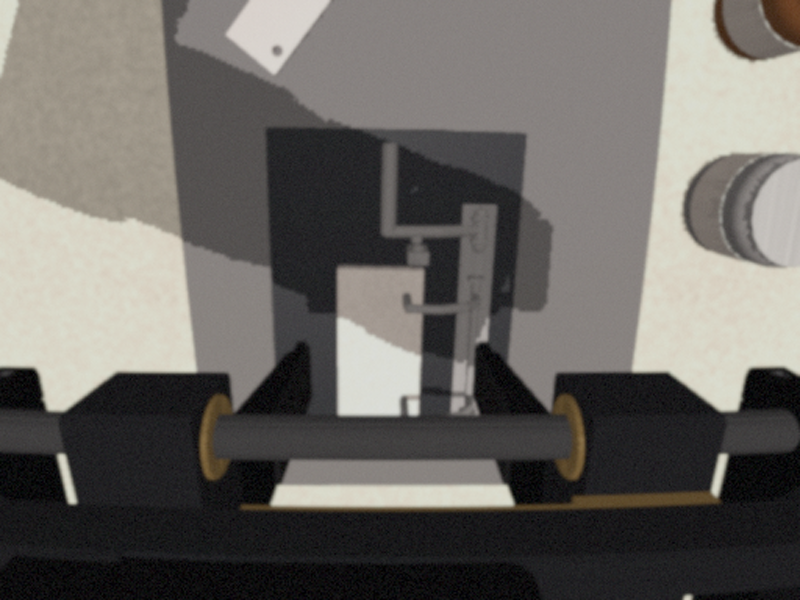

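The view shows the file corners at (266,127) and (527,133), the bar running from (391,143) to (391,235), and the pack's +y corners at (337,265) and (424,265) (picture is 800x600). I'll fit the file pose to these.

```bash
cat > fit.py <<'E'
from h import *
from scipy.optimize import least_squares
def fit(c,obs,x0,mask=None):
    def W(q,p): 
        cs,sn=np.cos(q[2]),np.sin(q[2]); return [q[0]+cs*p[0]-sn*p[1],q[1]+sn*p[0]+cs*p[1],p[2]]
    f=lambda q: np.concatenate([proj(c,W(q,p))-np.array(u) for p,u in obs])
    r=least_squares(f,x0,loss="soft_l1"); return r.x,f(r.x).reshape(-1,2),lambda p:W(r.x,p)
E
python3 - <<'E'
from fit import *
import pickle
w,s,c=pickle.load(open("v1.pkl","rb"))
k=.64
obs=[((-90,120,11),(266*k,127*k)),((90,120,11),(527*k,133*k)),((-4,113,43),(391*k,143*k)),((-39,24,23),(337*k,265*k)),((21,24,23),(424*k,265*k))]
q,r,W=fit(w,obs,[547,-173,0])
print(q,r.round(1).tolist())
for p in((-4,84,39),(10,5,51),(10,-75,51)): print(np.round(W(p),1),proj(w,W(p))/k)
E
```

```text
[ 5.42295999e+02 -1.73274789e+02 -2.64890655e-02] [[-0.1, -0.5], [0.3, -0.2], [-0.3, -4.6], [0.7, 2.1], [-0.5, 3.4]]
[540.5 -89.2  39. ] [389.53266879 182.97195813]
[ 552.4 -168.5   51. ] [407.9507356 306.6300642]
[ 550.3 -248.5   51. ] [404.23542904 415.99959188]
```

Call:
jog_arm(motion=[[[32,-2,30],0.026],[[63,-4,60],0.026],[[63,-4,90],0.026],[[63,-4,105],0.026],[[63,-4,105],0.026]])

```text
t: 2.75
eef_pos: [540.4, -86.2, 112.9]
tcp_rot: [-3.138, -0.001, 1.546]
ft_force: [1.2, -0.1, 0.0]
opening: 0.501
grip_force: 0.0
```

```bash
python3 - <<'E'
from h import *
print(state()["eef_pos"])
c=read_camera("side");d=read_camera("scene")
A=cv2.resize(c["img"][130:220,225:345],(480,360),interpolation=cv2.INTER_CUBIC)
B=cv2.resize(d["img"][190:280,130:210],(320,360),interpolation=cv2.INTER_CUBIC)
cv2.imwrite("pics/s2.png",np.hstack([A,B]))
E
```

```text
[540.4096898  -86.17505546 112.88346318]
```

View pics/s2.png

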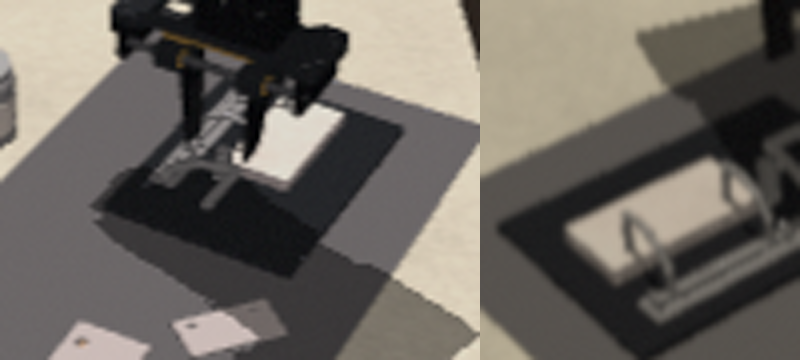

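Side view: the fingers straddle the lever bar. I'll descend and close on it.

Call:
jog_arm(motion=[[[0,0,30],0],[[0,0,50],0],[[0,0,63],0],[[0,0,67],0],[[0,0,67],0]])

```text
t: 3.35
eef_pos: [541.3, -87.1, 48.0]
tcp_rot: [3.141, 0.0, 1.545]
ft_force: [-0.6, -1.4, -0.6]
opening: 0.5
grip_force: 0.0
```

Call:
jog_arm(motion=[[[0,0,0],0],[[0,0,0],0],[[0,0,0],0],[[0,0,0],0],[[0,0,0],0]], grip=1)

```text
t: 3.85
eef_pos: [541.1, -87.0, 47.9]
tcp_rot: [3.141, 0.0, 1.545]
ft_force: [0.7, 0.2, -0.3]
opening: 0.139
grip_force: 0.0
```

Call:
jog_arm(motion=[[[0,0,0],0],[[0,0,0],0]])

```text
t: 4.05
eef_pos: [540.8, -87.0, 47.6]
tcp_rot: [-3.141, -0.0, 1.545]
ft_force: [-2.2, -1.1, 1.9]
opening: 0.094
grip_force: 30.0
```

Closed on the bar: the opening is about 9 mm and the grip force 30 N. I'll lift along the arc.

Call:
jog_arm(motion=[[[0,1,-3],0],[[0,2.5,-6.3],0],[[0,4,-9.3],0],[[0,5.6,-12.4],0],[[0,7.5,-15.2],0]])

```text
t: 4.55
eef_pos: [548.0, -87.1, 63.1]
tcp_rot: [-3.14, -0.0, 1.545]
ft_force: [-6.1, -2.3, 0.4]
opening: 0.098
grip_force: 30.0
```

Call:
jog_arm(motion=[[[0,2,-3],0],[[0,5,-6.5],0],[[0,8.5,-10.5],0],[[0,12,-14],0],[[0,12,-14],0]])

```text
t: 5.05
eef_pos: [559.6, -87.3, 77.7]
tcp_rot: [-3.139, -0.0, 1.545]
ft_force: [-10.4, -1.2, 10.7]
opening: 0.095
grip_force: 30.0
```

Call:
jog_arm(motion=[[[0,0,0],0],[[0,0,0],0],[[0,0,0],0]], grip=0.5)

```text
t: 5.35
eef_pos: [561.1, -87.5, 77.1]
tcp_rot: [3.14, 0.0, 1.545]
ft_force: [-0.8, -0.5, -0.7]
opening: 0.295
grip_force: 0.0
```

Call:
jog_arm(motion=[[[0,0,-40],0],[[0,-5,-80],0],[[-40,-10,-120],0],[[-80,-15,-140],0],[[-115,-15,-140],0]], grip=0)

```text
t: 5.85
eef_pos: [543.3, -204.0, 220.7]
tcp_rot: [3.136, 0.003, 1.545]
ft_force: [0.3, -0.2, -0.2]
opening: 0.715
grip_force: 0.0
```

Call:
jog_arm(motion=[[[0,0,0],0],[[0,0,0],0]])

```text
t: 6.05
eef_pos: [542.4, -202.5, 216.7]
tcp_rot: [3.141, -0.0, 1.543]
ft_force: [-0.3, -0.1, 0.1]
opening: 0.878
grip_force: 0.0
```

```bash
python3 - <<'E'
from fit import *
import pickle
print(state()["eef_pos"],state()["tcp_rot"])
w=read_camera("wrist"); s=read_camera("side"); c=read_camera("scene")
pickle.dump((w,s,c),open("v2.pkl","wb"))
cv2.imwrite("pics/w3.png",cv2.resize(w["img"],(800,600),interpolation=cv2.INTER_CUBIC))
for p in((10,5,51),(10,-75,51)): print(proj(w,[542.3+p[0],-173.3+p[1],51])/.64)
E
```

```text
[ 542.41805433 -202.51978137  216.73344384] [ 3.14134119e+00 -1.71898258e-04  1.54317187e+00]
[406.95387067 230.62849516]
[409.22725741 350.00149806]
```

View pics/w3.png

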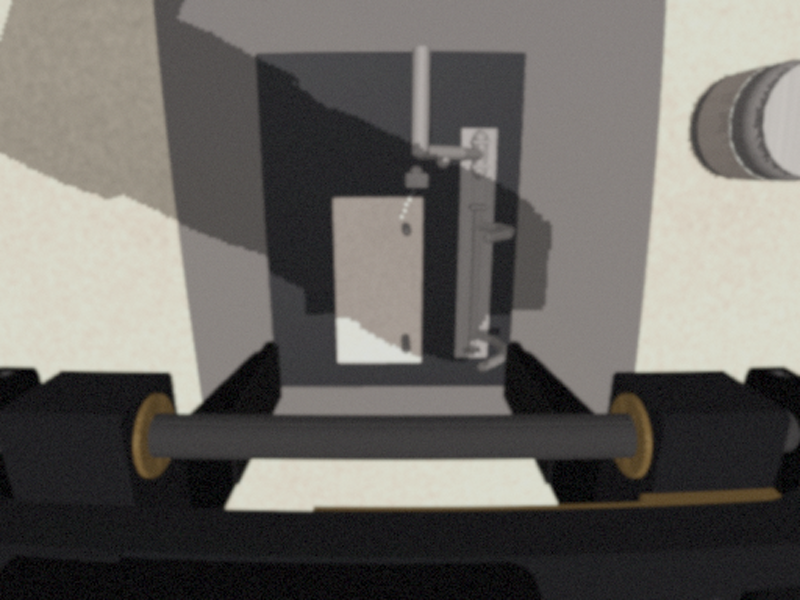

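The rings are open and the posts show as dark dots at (406,229) and (405,343), with pack corners at (332,197), (424,197), (337,364) and (423,362). I'll refine the file pose and measure the card holes from the earlier pictures.

```bash
python3 - <<'E'
from fit import *
import pickle
w,s,c=pickle.load(open("v2.pkl","rb"))
k=.64
o=[((-90,120,11),(257,54)),((90,120,11),(525,53)),((-90,-120,11),(276,387)),((-39,24,23),(332,197)),((21,24,23),(424,197)),((-39,-94,23),(337,364)),((21,-94,23),(423,362)),((10,5,51),(406,231)),((10,-75,51),(405,345))]
obs=[(p,(u*k,v*k)) for p,(u,v) in o]
for z in (None,):
  q,r,W=fit(w,obs,[547,-173,0]); print(q,r.round(1).tolist())
for sel,n in ((obs[:3],"board"),(obs[3:7],"pack"),(obs[7:],"posts")):
  q,r,_=fit(w,sel,[547,-173,0]); print(n,q.round(3),abs(r).max().round(1))
g=w["img"][130:240,240:280].copy()
print(cv2.cvtColor(g,cv2.COLOR_BGR2GRAY)[10:26,10:34:1])
print(cv2.cvtColor(g,cv2.COLOR_BGR2GRAY)[78:98,10:34])
E
```

```text
[ 5.41978188e+02 -1.73511176e+02 -2.45387799e-02] [[-1.2, -0.8], [0.5, -0.6], [-0.2, -0.2], [0.7, 1.0], [-1.4, 0.8], [0.9, -1.6], [-2.1, -0.5], [0.4, 0.2], [0.7, 3.6]]
board [ 5.42262e+02 -1.74158e+02 -2.50000e-02] 0.9
pack [ 5.42411e+02 -1.73318e+02 -2.10000e-02] 1.7
posts [ 5.41587e+02 -1.71902e+02 -2.80000e-02] 2.2
[[157 154 155 154 155 160 167 168 159 153 152 153 152 155 154 153 153 152
  153 142 115  77  43  35]
 [152 154 156 154 153 155 153 153 145 145 145 150 152 153 152 154 154 155
  153 145 113  72  35  39]
 [153 152 154 155 153 149 148 141 127 124 129 137 148 153 154 153 156 155
  152 142 111  70  42  33]
 [153 153 153 154 153 151 142 124 107  97 102 117 136 148 153 155 154 155
  153 141 109  63  42  43]
 [151 153 152 154 152 147 137 113  90  84  88 101 122 142 151 153 152 154
  151 141 106  67  43  33]
 [153 152 150 151 152 149 135 111  90  86  86  92 116 139 151 156 154 154
  152 139 108  68  39  36]
 [151 150 152 152 151 148 136 110  90  91  94  95 109 132 148 153 153 153
  149 139 104  68  44  32]
 [149 148 151 153 149 150 137 117  96  96  97  96 107 131 148 154 153 154
[... 2157 characters left out ...]
04 201 187 173 161 140 110  92  85  84  91 114 140 152 157 155 155
  144 110  70  45  29  31]
 [213 214 211 202 193 183 156 118  92  89  85  93 113 140 154 153 158 154
  144 111  70  41  33  31]
 [218 218 217 213 210 202 177 137 105  96  99 100 120 141 153 155 155 154
  143 113  68  42  39  32]
 [219 218 219 220 217 211 194 166 133 124 119 129 142 151 156 158 156 156
  141 111  72  38  36  33]
 [219 219 219 218 219 217 210 193 173 157 157 170 174 169 163 159 159 154
  145 112  73  43  41  35]
 [219 219 220 218 218 218 216 211 201 194 193 201 201 186 174 167 162 158
  144 115  74  50  47  45]
 [219 218 218 219 218 218 218 218 216 212 213 215 210 202 194 187 179 169
  155 124  86  60  51  60]]
```

```bash
python3 - <<'E'
from fit import *
import pickle
w,s,c=pickle.load(open("v2.pkl","rb"))
W=lambda p:[541.9+p[0]+.0245*p[1],-173+p[1]-.0245*p[0],p[2]]
for y in(5,-75):
  print([proj(w,W((10,y,z))).round(1) for z in(23,43,51)], proj(w,W((13.2,y,23)))-proj(w,W((6.8,y,23))))
E
```

```text
[array([259.4, 144.4]), array([259.9, 146.6]), array([260.2, 147.6])] [ 5.98040665 -0.01117065]
[array([259.1, 215.2]), array([259.6, 221.4]), array([259.8, 224. ])] [ 5.64306949 -0.01538319]
```

Call:
jog_arm(motion=[[[45,-2,0],0],[[92,-4,0],0],[[140,-6,0],0],[[188,-8,0],0],[[236,-10,0],0]])

```text
t: 6.7
eef_pos: [538.1, 37.0, 216.8]
tcp_rot: [-3.142, -0.0, 1.546]
ft_force: [1.3, -0.1, -0.4]
opening: 1.002
grip_force: 0.0
```

Call:
jog_arm(motion=[[[45,-2,0],0],[[90,-4,0],0],[[125,-5,0],0],[[132,-5,0],0],[[132,-5,0],0]])

```text
t: 7.2
eef_pos: [536.5, 167.8, 216.6]
tcp_rot: [-3.141, 0.0, 1.548]
ft_force: [-0.4, 0.1, 0.2]
opening: 0.999
grip_force: 0.0
```

```bash
python3 - <<'E'
from fit import *
import pickle
print(state()["eef_pos"],state()["tcp_rot"])
w=read_camera("wrist"); s=read_camera("side"); c=read_camera("scene")
pickle.dump((w,s,c),open("v3.pkl","wb"))
cv2.imwrite("pics/w4.png",cv2.resize(w["img"],(800,600),interpolation=cv2.INTER_CUBIC))
for n in("card","riser"):
  for r in cut_out(n,w):
    m=r["region"].astype(np.uint8); cs,_=cv2.findContours(m,0,1); q=cv2.minAreaRect(max(cs,key=len))
    print(n,round(r["p"],2),r["box"],np.array([at(w,u,28) for u in cv2.boxPoints(q)])[:,:2].round(1).tolist())
E
```

```text
[536.5284785  167.83948995 216.57938566] [-3.14124994e+00  1.11666358e-04  1.54811223e+00]
card 0.82 [171.3, 248.7, 225.3, 310.8] [[437.3, 4.7], [441.0, 26.1], [483.2, 21.3], [480.3, -0.1]]
card 0.65 [220.2, 127.9, 284.1, 236.9] [[503.0, 219.8], [564.3, 221.9], [571.3, 100.4], [504.2, 97.8]]
card 0.63 [324.8, 78.3, 370.5, 156.4] [[616.3, 267.6], [656.4, 267.4], [661.1, 189.3], [618.8, 190.0]]
card 0.6 [450.6, 87.6, 510.6, 184.1] [[747.8, 212.2], [782.2, 259.7], [871.1, 207.6], [835.1, 155.7]]
riser 0.68 [265.9, 142.0, 271.2, 222.4] [[550.8, 124.0], [557.5, 123.9], [557.5, 117.9], [550.7, 118.1]]
```

View pics/w4.png

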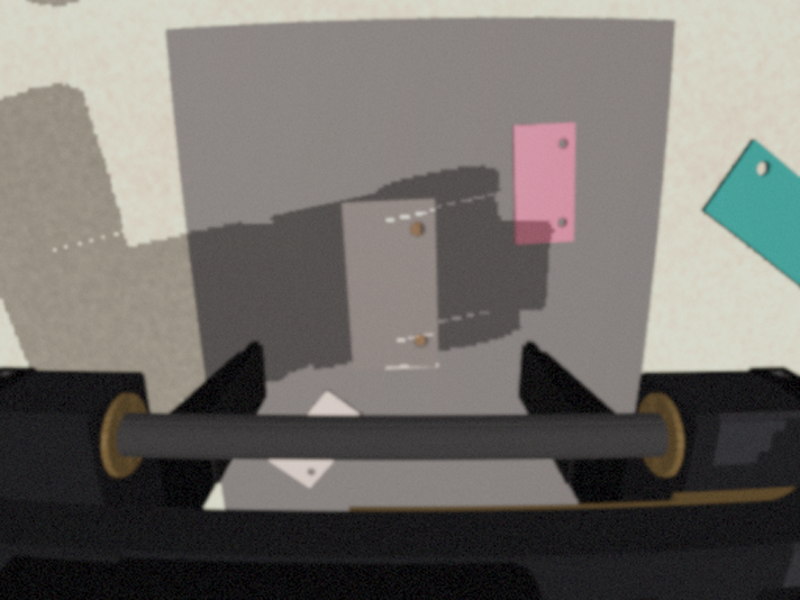

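The card lies under the gripper with its holes at (417,230) and (421,341) and brown riser showing through. I'll fit its pose.

```bash
python3 - <<'E'
from fit import *
import pickle
w,_,_=pickle.load(open("v3.pkl","rb"))
k=.64
hsv=cv2.cvtColor(w["img"],cv2.COLOR_BGR2HSV); H=[]
for u,v in((417*k,230*k),(421*k,341*k)):
    x,y=int(u)-9,int(v)-9; m=hsv[y:y+18,x:x+18,1].astype(float); m=np.clip(m-90,0,None)
    if m.sum()==0: print(hsv[y:y+18,x:x+18,1]); 
    yy,xx=np.mgrid[y:y+18,x:x+18]; h=((m*xx).sum()/m.sum(),(m*yy).sum()/m.sum()); H.append(h); print(np.array(h)/k, at(w,h,27).round(1),(m>40).sum())
o=[((-31,60,28),(343,203)),((31,60,28),(435,200)),((31,-60,28),(438,368)),((-31,-60,28),(352,363))]
obs=[(p,(u*k,v*k)) for p,(u,v) in o[:3]]+[((19,40,27),H[0]),((19,-40,27),H[1])]
q,r,W=fit(w,obs,[537,160,0]); print(q,r.round(1).tolist())
E
```

```text
[416.13051471 228.01011029] [553.  200.8  27. ] 0
[420.04076087 339.84860248] [555.1 120.6  27. ] 0
[5.35678859e+02 1.59413003e+02 1.59474673e-02] [[-0.6, -0.2], [-0.1, -0.6], [-0.3, -0.8], [0.9, 1.0], [0.2, 0.7]]
```

Call:
jog_arm(motion=[[[-4,-0.5,45],-0.02],[[-7.8,-1,90],-0.043],[[-7.8,-1,135],-0.043],[[-7.8,-1,163],-0.043],[[-7.8,-1,172.6],-0.043]])

```text
t: 7.95
eef_pos: [535.0, 157.3, 41.7]
tcp_rot: [-3.138, 0.001, 1.586]
ft_force: [0.1, 0.2, 0.5]
opening: 0.998
grip_force: 0.0
```

Call:
jog_arm(motion=[[[0,0,0],0],[[0,0,0],0],[[0,0,0],0],[[0,0,0],0],[[0,0,0],0]], grip=1)

```text
t: 8.45
eef_pos: [536.3, 158.5, 45.2]
tcp_rot: [3.14, -0.0, 1.588]
ft_force: [-1.2, 0.3, 7.3]
opening: 0.649
grip_force: 30.0
```

Card gripped: the opening of 61.7 mm matches its 62 mm width. Lifting.

Call:
jog_arm(motion=[[[0,0,-15],0],[[0,0,-45],0],[[0,0,-90],0],[[0,0,-90],0],[[0,0,-90],0]])

```text
t: 8.95
eef_pos: [536.1, 158.5, 135.2]
tcp_rot: [3.139, -0.0, 1.588]
ft_force: [-0.1, 0.2, -0.5]
opening: 0.65
grip_force: 30.0
```

```bash
python3 - <<'E'
from h import *
import pickle
w=read_camera("wrist"); s=read_camera("side"); c=read_camera("scene"); S=state()
print(S["eef_pos"],S["tcp_rot"],S["ft_force"],S["opening"],S["grip_force"])
pickle.dump((w,s,c),open("v4.pkl","wb"))
cv2.imwrite("pics/w5.png",cv2.resize(w["img"][150:342,120:376],(800,600),interpolation=cv2.INTER_CUBIC))
E
```

```text
[535.32695121 158.35752957 133.16595642] [-3.13981124e+00  3.04339599e-04  1.58783942e+00] [ 0.19611042  0.29651894 -0.99774906] 0.6486661795333444 29.997360706329346
```

View pics/w5.png

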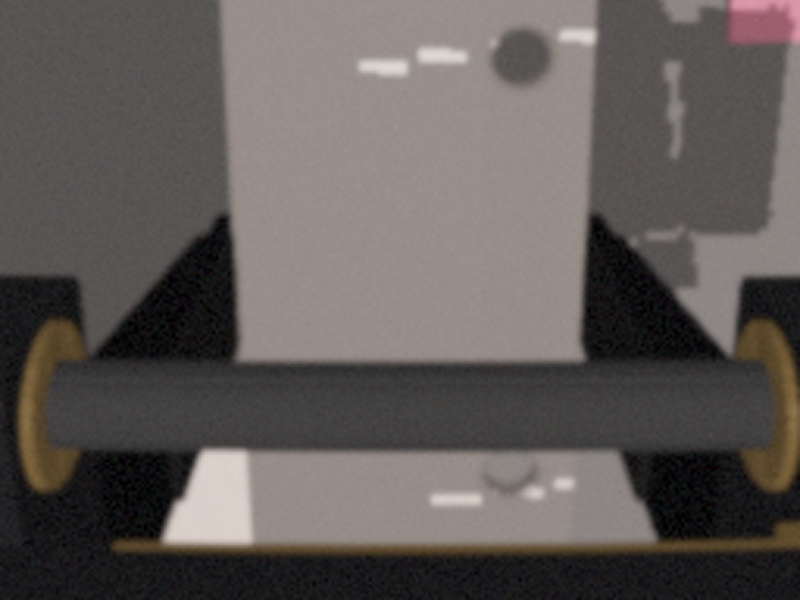

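The card hangs level in the gripper. The left hole is at crop (520,57), i.e. full-picture (286.4,168.2), and part of the right hole shows at (510,465).

```bash
python3 - <<'E'
from h import *
import pickle
w,s,c=pickle.load(open("v4.pkl","rb"))
T=np.array([535.33,158.36,133.17]); yaw=1.5878-np.pi/2
R=lambda p:np.array([np.cos(yaw)*p[0]+np.sin(yaw)*p[1],-np.sin(yaw)*p[0]+np.cos(yaw)*p[1]])
for uv in((286.4,168.2),(120+508*.32,150+468*.32)):
  for z in(114,116.5): P=at(w,uv,z); print(P.round(1),"rel",R((P-T)[:2]).round(1))
for x in(-31,31):
  pass
for uv in((120+238*.32,150+350*.32),(120+584*.32,150+350*.32)): print("edge",R((at(w,uv,116.5)-T)[:2]).round(1))
E
```

```text
[553.8 199.8 114. ] rel [19.2 41.2]
[553.5 200.3 116.5] rel [18.9 41.6]
[555.5 118.9 114. ] rel [ 19.5 -39.8]
[555.1 120.6 116.5] rel [ 19.2 -38.1]
edge [-31.3 -13. ]
edge [ 32.4 -13.1]
```

Call:
jog_arm(motion=[[[-40,-1,0],0],[[-88,-2.3,0],0],[[-136,-3.5,0],0],[[-184,-4.7,0],0],[[-232,-6,0],0]])

```text
t: 9.6
eef_pos: [533.2, -75.4, 133.1]
tcp_rot: [-3.14, -0.001, 1.588]
ft_force: [1.6, 0.3, 0.1]
opening: 0.646
grip_force: 30.0
```

Call:
jog_arm(motion=[[[-45,-1.2,0],0],[[-90,-2.4,0],0.02],[[-122,-3.2,0],0.0415],[[-136,-3.5,0],0.0415],[[-136,-3.5,0],0.0415]])

```text
t: 10.1
eef_pos: [532.2, -210.7, 133.2]
tcp_rot: [-3.14, -0.001, 1.545]
ft_force: [0.7, 0.9, -1.2]
opening: 0.647
grip_force: 30.0
```

Call:
jog_arm(motion=[[[0,0,0],0],[[0,0,10],0],[[0,0,20],0],[[0,0,20],0],[[0,0,20],0]])

```text
t: 10.6
eef_pos: [532.7, -209.1, 113.8]
tcp_rot: [-3.141, -0.0, 1.547]
ft_force: [0.5, -0.7, 0.6]
opening: 0.647
grip_force: 30.0
```

```bash
python3 - <<'E'
from h import *
import pickle
w=read_camera("wrist"); s=read_camera("side"); c=read_camera("scene"); S=state()
print(S["eef_pos"],S["tcp_rot"],S["ft_force"],S["opening"],S["grip_force"])
pickle.dump((w,s,c),open("v5.pkl","wb"))
g=w["img"][130:260,190:330]
cv2.imwrite("pics/w6.png",cv2.resize(w["img"][130:274,190:382],(800,600),interpolation=cv2.INTER_CUBIC))
E
```

```text
[ 532.82120047 -209.59019833  114.45334086] [3.14117112e+00 1.89356653e-04 1.54653496e+00] [ 0.00668434  0.21789839 -0.89641548] 0.6435973454927454 29.9973526597023
```

Call:
jog_arm(motion=[[[-0.3,-0.5,15],0],[[-0.3,-0.5,30],0],[[-0.3,-0.5,37],0],[[-0.3,-0.5,37],0],[[-0.3,-0.5,37],0]])

```text
t: 11.25
eef_pos: [532.4, -210.1, 77.7]
tcp_rot: [3.141, 0.0, 1.546]
ft_force: [0.5, -0.7, -0.3]
opening: 0.648
grip_force: 30.0
```

Call:
jog_arm(motion=[[[0,0,1.5],0],[[0,0,3],0],[[0,0,4.5],0],[[0,0,6],0],[[0,0,6],0]])

```text
t: 11.75
eef_pos: [532.1, -209.9, 71.1]
tcp_rot: [-3.141, -0.0, 1.546]
ft_force: [-0.6, 0.1, -0.8]
opening: 0.644
grip_force: 30.0
```

Call:
jog_arm(motion=[[[0,0,1.5],0],[[0,0,3],0],[[0,0,4.5],0],[[0,0,6],0],[[0,0,6],0]])

```text
t: 12.25
eef_pos: [532.1, -209.9, 65.0]
tcp_rot: [-3.141, -0.0, 1.546]
ft_force: [0.3, -0.7, -0.6]
opening: 0.644
grip_force: 30.0
```

No contact force and the card's underside is 8 mm below the post tips, so the holes are over the posts. I'll continue down.

Call:
jog_arm(motion=[[[0,0,2.5],0],[[0,0,5],0],[[0,0,7.5],0],[[0,0,10],0],[[0,0,10],0]])

```text
t: 12.75
eef_pos: [532.0, -209.9, 54.8]
tcp_rot: [-3.141, -0.0, 1.546]
ft_force: [-0.2, -0.2, -0.1]
opening: 0.648
grip_force: 30.0
```

Call:
jog_arm(motion=[[[0,0,2],0],[[0,0,4],0],[[0,0,6],0],[[0,0,7],0],[[0,0,7],0]])

```text
t: 13.25
eef_pos: [532.1, -209.9, 48.1]
tcp_rot: [-3.141, -0.0, 1.546]
ft_force: [-0.5, 0.6, -0.4]
opening: 0.648
grip_force: 30.0
```

Call:
jog_arm(motion=[[[0,0,1],0],[[0,0,1.5],0],[[0,0,1.5],0]])

```text
t: 13.55
eef_pos: [532.1, -209.9, 46.7]
tcp_rot: [3.142, -0.0, 1.546]
ft_force: [0.0, -0.6, 0.1]
opening: 0.649
grip_force: 30.0
```

Call:
jog_arm(motion=[[[0,0,0],0],[[0,0,0],0],[[0,0,0],0],[[0,0,0],0]], grip=0.2)

```text
t: 13.95
eef_pos: [532.2, -210.0, 46.8]
tcp_rot: [3.141, 0.0, 1.546]
ft_force: [0.3, -0.6, -0.7]
opening: 0.8
grip_force: 0.0
```

Call:
jog_arm(motion=[[[0,0,-10],0],[[0,0,-30],0],[[0,0,-70],0],[[0,0,-115],0],[[0,0,-160],0]])

```text
t: 14.45
eef_pos: [531.8, -209.8, 209.1]
tcp_rot: [3.142, 0.0, 1.546]
ft_force: [0.5, -0.6, 0.1]
opening: 0.802
grip_force: 0.0
```

```bash
python3 - <<'E'
from h import *
import pickle
w=read_camera("wrist"); s=read_camera("side"); c=read_camera("scene"); S=state()
print(S["eef_pos"],S["ft_force"],S["opening"])
pickle.dump((w,s,c),open("v6.pkl","wb"))
A=cv2.resize(s["img"][130:220,240:340],(400,360),interpolation=cv2.INTER_CUBIC)
B=cv2.resize(c["img"][195:285,130:230],(400,360),interpolation=cv2.INTER_CUBIC)
C=cv2.resize(w["img"][0:240,100:420],(320,240))
D=cv2.resize(w["img"][60:220,200:340],(210,240),interpolation=cv2.INTER_CUBIC)
bot=np.zeros((240,800,3),np.uint8);bot[:,:320]=C;bot[:,330:540]=D
cv2.imwrite("pics/f.png",np.vstack([np.hstack([A,B]),bot]))
E
```

```text
[ 532.90359482 -210.30098215  210.22928096] [-1.71580832  0.25790601 -0.47112335] 0.801645797558655
```

View pics/f.png

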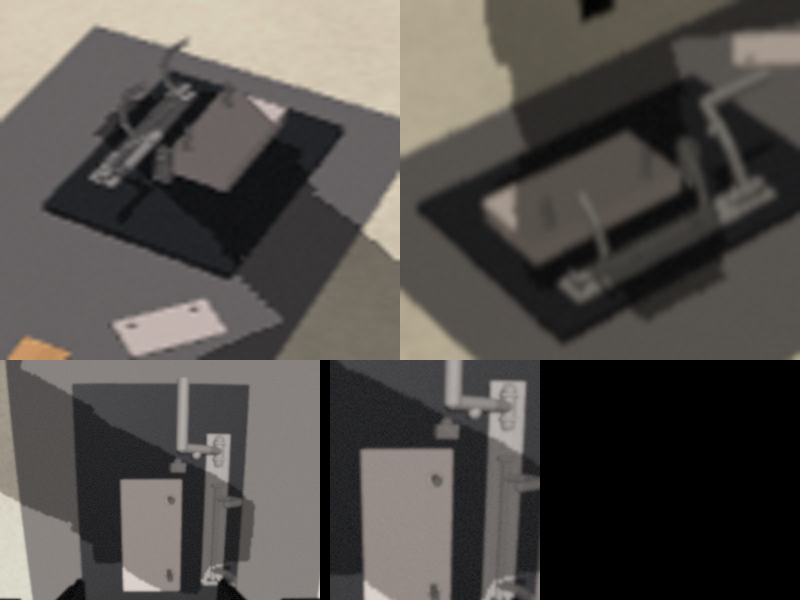

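Both holes are over their posts and the card lies flat on the pack; the lever is still open. Next I'll close the fingers and press the lever down along its arc.

Call:
jog_arm(motion=[[[40,8,0],0],[[85,17,20],0],[[124,25.5,50],0],[[124,25.5,85],0],[[124,25.5,100],0]], grip=1)

```text
t: 15.1
eef_pos: [559.2, -84.8, 103.4]
tcp_rot: [-3.137, -0.001, 1.549]
ft_force: [0.4, -1.3, 0.8]
opening: 0.435
grip_force: 0.0
```

Call:
jog_arm(motion=[[[0,0,0],0],[[0,0,0],0],[[0,0,0],0],[[0,0,0],0],[[0,0,0],0]])

```text
t: 15.6
eef_pos: [560.9, -86.9, 107.5]
tcp_rot: [3.14, 0.0, 1.546]
ft_force: [-0.3, 0.6, 0.0]
opening: 0.028
grip_force: 0.0
```

Call:
jog_arm(motion=[[[0,0,4],0],[[0,0,8],0],[[0,-2.5,10.2],0],[[0,-5,12.6],0],[[0,-7.2,15.1],0]])

```text
t: 16.1
eef_pos: [552.6, -86.4, 91.7]
tcp_rot: [-3.14, -0.0, 1.546]
ft_force: [-5.8, -0.4, 7.8]
opening: 0.001
grip_force: 4.5
```

Call:
jog_arm(motion=[[[0,-1.5,1.8],0],[[0,-3,3.5],0],[[0,-4.3,5.2],0],[[0,-5.3,6.8],0],[[0,-6.3,8.2],0]])

```text
t: 16.6
eef_pos: [546.1, -86.2, 83.3]
tcp_rot: [-3.139, -0.0, 1.546]
ft_force: [-5.3, -0.3, 7.4]
opening: 0.002
grip_force: 3.0
```

Call:
jog_arm(motion=[[[0,-0.7,1.2],0],[[0,-1.4,2.4],0],[[0,-2,3.6],0],[[0,-2.6,4.8],0],[[0,-3.2,6],0]])

```text
t: 17.1
eef_pos: [543.1, -86.0, 77.2]
tcp_rot: [-3.14, -0.0, 1.546]
ft_force: [-4.9, 0.4, 5.3]
opening: 0.001
grip_force: 3.1
```

Call:
jog_arm(motion=[[[0,-0.5,1],0],[[0,-1,2],0],[[0,-1.4,3],0],[[0,-1.8,4],0],[[0,-1.8,4],0]])

```text
t: 17.6
eef_pos: [541.6, -86.0, 73.2]
tcp_rot: [-3.14, -0.0, 1.546]
ft_force: [-2.1, -1.0, 1.9]
opening: 0.005
grip_force: 0.9
```

Call:
jog_arm(motion=[[[0,-0.2,0.7],0],[[0,-0.4,1.4],0],[[0,-0.6,2],0],[[0,-0.6,2],0]])

```text
t: 18.0
eef_pos: [541.9, -86.2, 71.3]
tcp_rot: [3.141, 0.0, 1.546]
ft_force: [0.6, 0.2, 0.4]
opening: 0.006
grip_force: 0.0
```

Call:
jog_arm(motion=[[[0,0,0.5],0],[[0,0,1],0],[[0,0,1],0]])

```text
t: 18.3
eef_pos: [541.7, -86.2, 70.4]
tcp_rot: [3.141, 0.0, 1.546]
ft_force: [0.5, 1.3, 1.2]
opening: 0.007
grip_force: 0.0
```

Call:
jog_arm(motion=[[[0,0,0.4],0],[[0,0,0.8],0],[[0,0,0.8],0]])

```text
t: 18.6
eef_pos: [541.5, -86.2, 69.6]
tcp_rot: [3.142, 0.0, 1.546]
ft_force: [-0.1, -0.1, 0.9]
opening: 0.002
grip_force: 0.3
```

Call:
jog_arm(motion=[[[0,0,0.3],0],[[0,0,0.6],0],[[0,0,0.6],0]])

```text
t: 18.9
eef_pos: [541.5, -86.1, 69.1]
tcp_rot: [-3.141, -0.0, 1.546]
ft_force: [-1.4, -0.7, 2.1]
opening: 0.01
grip_force: 1.4
```

Call:
jog_arm(motion=[[[0,0,0.3],0],[[0,0,0.3],0]])

```text
t: 19.1
eef_pos: [541.4, -86.1, 68.9]
tcp_rot: [-3.141, -0.0, 1.546]
ft_force: [-2.8, -0.3, 5.0]
opening: 0.002
grip_force: 2.6
```

Call:
jog_arm(motion=[[[0,0,0.3],0],[[0,0,0.3],0]])

```text
t: 19.3
eef_pos: [541.4, -86.1, 68.7]
tcp_rot: [-3.141, 0.0, 1.546]
ft_force: [-3.9, -0.6, 7.1]
opening: 0.007
grip_force: 3.6
```

Call:
jog_arm(motion=[[[0,0,0.3],0],[[0,0,0.6],0],[[0,0,0.6],0]])

```text
t: 19.6
eef_pos: [541.4, -86.1, 68.4]
tcp_rot: [-3.141, 0.0, 1.546]
ft_force: [-5.4, 0.5, 12.4]
opening: 0.007
grip_force: 5.6
```

Call:
jog_arm(motion=[[[0,0,0.3],0],[[0,0,0.3],0]])

```text
t: 19.8
eef_pos: [541.3, -86.1, 68.2]
tcp_rot: [-3.141, 0.0, 1.546]
ft_force: [-5.0, 0.5, 14.1]
opening: 0.007
grip_force: 6.6
```

Call:
jog_arm(motion=[[[0,0,0.3],0],[[0,0,0.5],0],[[0,0,0.6],0]])

```text
t: 20.1
eef_pos: [541.3, -86.1, 67.9]
tcp_rot: [-3.142, 0.0, 1.546]
ft_force: [-7.5, 1.4, 18.2]
opening: 0.004
grip_force: 8.9
```

Call:
jog_arm(motion=[[[0,0,0],0],[[0,0,0],0],[[0,0,0],0]])

```text
t: 20.4
eef_pos: [541.3, -86.1, 68.0]
tcp_rot: [3.142, 0.0, 1.546]
ft_force: [-7.3, 0.6, 18.2]
opening: 0.005
grip_force: 8.5
```

Call:
jog_arm(motion=[[[0,0,0.2],0],[[0,0,0.2],0],[[0,0,0.2],0],[[0,0,0.2],0],[[0,0,0.2],0]])

```text
t: 20.9
eef_pos: [541.3, -86.1, 67.8]
tcp_rot: [-3.142, 0.0, 1.546]
ft_force: [-7.0, 0.7, 17.5]
opening: 0.003
grip_force: 9.2
```

Call:
jog_arm(motion=[[[0,0,-1],0],[[0,0,-2.5],0],[[0,0,-10],0],[[0,0,-40],0],[[0,0,-80],0]])

```text
t: 21.4
eef_pos: [541.1, -86.0, 146.6]
tcp_rot: [-3.139, -0.001, 1.546]
ft_force: [0.9, -0.3, 0.2]
opening: 0.005
grip_force: 0.0
```

Call:
jog_arm(motion=[[[0,0,-20],0],[[30,0,-40],0],[[70,0,-50],0],[[100,0,-50],0],[[100,0,-50],0]], grip=0.5)

```text
t: 21.9
eef_pos: [544.1, 16.6, 197.6]
tcp_rot: [3.14, -0.0, 1.549]
ft_force: [0.2, -0.1, -0.3]
opening: 0.369
grip_force: 0.0
```

```bash
python3 - <<'E'
from fit import *
import pickle
S=state(); print(S["eef_pos"],S["ft_force"])
s=read_camera("side");c=read_camera("scene")
s0=cv2.imread("pics/side0.png");c0=cv2.imread("pics/scene0.png")
W=lambda p:[542+p[0]+.0245*p[1],-173.5+p[1]-.0245*p[0],p[2]]
# lever bar must look as at the start (home): normalised match around the bar in both cameras
for n,k,i0 in(("side",s,s0),("scene",c,c0)):
    for nm,P in(("bar shut",(-4,96,39)),("bar open",(17,96,69)),("ring shut",(30,5,57)),("ring shut r",(30,-75,57)),("board corner",(-90,120,11))):
        u,v=proj(k,W(P)).astype(int); t=i0[v-6:v+7,u-6:u+7]; r=cv2.matchTemplate(k["img"][v-10:v+11,u-10:u+11],t,cv2.TM_CCOEFF_NORMED)
        print(n,nm,r[4,4].round(2),r.max().round(2),np.array(np.unravel_index(r.argmax(),r.shape))-4)
E
```

```text
[544.08838573  16.64431455 197.55097301] [ 0.20674886 -0.11465244 -0.32567619]
side bar shut 1.0 1.0 [0 0]
side bar open 1.0 1.0 [0 0]
side ring shut 0.93 0.93 [0 0]
side ring shut r 0.22 0.41 [1 4]
side board corner 0.95 0.95 [0 0]
scene bar shut 0.94 0.94 [0 0]
scene bar open 0.97 0.97 [0 0]
scene ring shut 0.98 0.98 [-1  0]
scene ring shut r 0.86 0.91 [-1  0]
scene board corner 0.93 0.94 [0 1]
```

The bar and rings match their shut appearance at the start, and the file has not moved. The push was held at about 18 N for 0.8 s. Handing in.

```bash
python3 -c "
from cell import job_done
print(job_done())"
```

```text
the job is handed in; nothing more can be done
None
```

The card is on both posts, the lever is home and was held at about 18 N for 0.8 s (slightly under the 20 N asked), the gripper has let go, and the job is handed in; no verdict came back, and I did not re-measure the card after shutting the rings.

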